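# Gauge the practice thumb

### The job

The little practice finger standing in the sizing gauge has been measured: take it out and stand it upright on a free spot in the white tray. Then stand the practice thumb (the thickest of the fingers in the tray) in the gauge's mouth and slide the jaw shut on it, gently, until the dial needle points between the two raised marks, and leave it gripped like that. Never drive the needle hard to its end, do not lay or knock any practice finger over, and leave everything else where it stands.

Things in the scene. Friction and masses are not known exactly. Their poses are not given: they have to be found in the camera images.
- gauge: Sizing gauge fixed to the table: aluminium plate 242 x 70 mm, 10 mm thick, parts stand on it. Origin under its centre, x along it towards the closing jaw's anvil (roughly world +y), z up. From -x: steel sliding jaw, mouth, sprung steel anvil, grey housing (x 84 to 120, y +-28 mm) with white 60 mm dial (top z 52 mm), black needle, two raised marks 48 deg apart at the rim's far (+x) side.
- jaw (a joint): Sliding jaw: gap (m) from its face to the anvil's rest position, 0 shut, 0.090 open (towards gauge -x). Dry friction 9 N: stays where left, even against the anvil. Along -x: face plate 10 mm thick, 40 wide; thumb pocket 44 long, 52 wide, open above and at the sides; rear wall 8 thick. Tops at gauge z 46 mm. Closed fingertips in the pocket push the plate (shut) or the rear wall (open).
- jaw_pocket (a point): Centre of the thumb pocket's floor on the sliding jaw, 32 mm behind the jaw face (gauge frame: x = 28 mm minus the jaw opening, y = 0, z = 26 mm); axes as the gauge.
- jaw_face (a point): Centre of the sliding jaw's upright contact face (gauge frame: x = 60 mm minus the jaw opening, y = 0, z = 27 mm); axes as the gauge, x points out of the face towards the anvil.
- anvil_face (a point): Centre of the sprung anvil's upright contact face, 26 mm wide and 30 mm high (gauge frame at rest: x = 60 mm, y = 0, z = 27 mm); axes as the gauge, so the part stands on its -x side. It moves to +x with the anvil.
- anvil (a joint): How far the sprung anvil is pressed in, in m: 0 at rest to 0.010 at its stop. Spring: 2 N at the start of the travel, 0.5 N more per mm. Jaw gap plus this value is the true distance between the faces.
- needle (a joint): Dial needle angle in rad, 0.21 per mm of anvil travel: 0 at rest, 0.63 and 1.47 at the two marks (anvil in by 3 and 7 mm), 1.05 midway (pointing to the gauge's +x), 2.1 at its end.
- tray: White plastic tray, fixed to the table, 130 (x) x 260 (y) mm outside, walls 4 mm thick and 12 mm high, floor 4 mm above the table; origin under its centre; its long side lies along its y.
- thumb: Practice thumb: skin-coloured rigid plastic, standing upright, round, 30 mm thick up to 38 mm height, then domed to 62 mm; 60 g or so. The thickest and shortest finger of those in the tray. Origin at the centre of its underside, z up. Starts in the tray.
- little: Little practice finger: as the thumb but 18 mm thick up to 37 mm height, domed to 60 mm; 30 g or so. Starts standing in the mouth, not gripped, about 22 mm from its axis to the anvil face. Origin at the centre of its underside, z up.
- middle: Middle practice finger: 22 mm thick, 80 mm tall, stands in the tray, to be left there. Origin at the centre of its underside.
- glue: Small white round glue bottle, 26 mm thick, 52 mm tall, stands in the tray, to be left there. Origin at the centre of its underside.
- polish_a: Nail polish bottle of amber glass, 30 mm square and 34 mm high with a black round cap 17 mm thick up to 68 mm, stands on the table beside the gauge. Origin at the centre of its underside.
- polish_b: Nail polish bottle of clear glass, same shape and size, stands on the table on the other side of the gauge. Origin at the centre of its underside.
- polish_c: Nail polish bottle of amber glass, same shape and size, stands on the table close to the tray, on the robot's side. Origin at the centre of its underside.
- buffer: Grey buffing block lying on the table, 95 x 28 x 28 mm, long along its x. Origin at the centre of its underside.
- spray: White spray can, 60 mm thick, 170 mm tall, stands at the back of the table. Origin at the centre of its underside.

How it is judged:
At the end, for the whole second after the job is handed in: Thumb upright (7 deg) on the gauge plate, gripped between jaw and anvil within 13 mm of their middle line, anvil pressed in 3 to 7 mm (needle between the marks). Little finger upright on the tray floor inside the walls. Middle finger and glue upright. All at rest (value of joint anvil between 0.003 and 0.007 m and x of thumb in the frame of anvil_face between -0.0185 and -0.012 m and y of thumb in the frame of anvil_face between -0.013 and 0.013 m and x of thumb in the frame of jaw_face between 0.012 and 0.0185 m and z of thumb in the frame of gauge between 0.007 and 0.014 m and angle between each of thumb, little, middle, glue's own z axis and vertical below 0.12 rad and x of little in the frame of tray between -0.056 and 0.056 m and y of little in the frame of tray between -0.121 and 0.121 m and z of little in the frame of tray between 0.001 and 0.008 m and linear speed of each of thumb, little below 0.01 m/s); the robot touches nothing.
It fails at once if the anvil is driven to its stop (needle hard at its end, anvil in by more than 9.4 mm) (value of joint anvil above 0.0094 m).
It fails at once if a practice finger is laid or knocked over (tilted by more than 70 degrees) (angle between any of thumb, little, middle's own z axis and vertical above 1.22 rad).
It fails at once if the middle finger or the glue bottle in the tray is moved by more than 30 mm or tipped (distance of any of middle, glue from where it was at the start of the episode above 0.03 m or angle between any of middle, glue's own z axis and vertical above 0.6 rad).
It fails at once if a polish bottle, the buffing block or the spray can is moved by more than 30 mm or tipped (distance of any of polish_a, polish_b, polish_c, buffer, spray from where it was at the start of the episode above 0.03 m or angle between any of polish_a, polish_b, polish_c, buffer, spray's own z axis and vertical above 0.6 rad).
It also fails if it takes over 72 s, if anything falls off the work surface, if the arm or the gripper's body presses on something with over 40 N, if the wrist force passes 120 N, or if a joint passes its speed limit or range.

### The arm

A 6-joint arm with a two-finger parallel gripper is mounted at the origin on the work surface. World frame = base frame: x ahead of the robot, y to its left, z up, the work surface at z = 0. Lengths are in m, angles in rad, forces in N, time in s.
With the tool pointing down it reaches from about 0.25 to 0.775 m from the base axis. Payload 4 kg.
Tool frame: the origin (TCP) lies at the very end of the fingers, on their centre line; the grasp point (between the pads) lies 19 mm behind it (robot.tcp_to_grasp is the distance from the TCP to the grasp point, in m); z points along the fingers, y is the line along which they close (so a half turn about z gives the same grasp; the last joint's range is limited). The gripper opens to 94 mm and grips with 3 to 60 N. Pads are 16 mm wide; open, the fingers measure 119 mm over their backs; the gripper's body (75 mm by 177 mm) begins 78 mm behind the grasp point.
Start: joints at [1.213, 0.087, 1.371, -0, 1.684, -0.103], TCP at [0.139, 0.532, 0.206] pointing down, gripper open.
Joint ranges: [-3.1, 3.1], [-0.76, 2.03], [0.27, 2.55], [-1.08, 4.22], [0.17, 2.65], [-2.57, 2.57]. Speed limits (rad/s): [2.79, 2.79, 3.14, 3.14, 3.14, 3.14].

### API

Orientations are given as [roll, pitch, yaw] about the fixed x, y, z axes, in that order (R = Rz(yaw) Ry(pitch) Rx(roll)).
In Python, from bench import robot gives the robot as it stands.
- The arm moves only by the tool shift_gripper, called after "Request:" as a command line: name --argument value ..., lists and objects as JSON in quotes. Schema: {"type":"object","properties":{"ticks":{"type":"array","items":{"type":"number"},"minItems":5,"maxItems":100},"only":{"type":"string"},"quiet":{"type":"boolean"},"lines":{"type":"string"}},"required":["ticks"],"additionalProperties":false}. ticks is one flat list of numbers that holds 1 to 20 rows one after another, with no inner brackets; each row has 5 numbers: the finger opening in m, then dx, dy, dz in m, then a turn about the tool's z in rad; each row shifts and turns the commanded pose from where the row before left it, along the tool's axes as they then stand; what a row does not reach is not made up. A row lasts 1/12 s, in which the tool goes at most 0.0417 m and 0.125 rad, less where a joint would pass 70% of its speed; a pose out of reach is approached as far as the arm can. The fingers move at their own pace and stop on an object; the grip force is fixed at half the most. Time passes only in rows, so rows that do not move let the fingers close. The tool returns the time, the measured TCP pose, the force, the opening and the grip force at its end. only (a regular expression) keeps the lines of the reply that match it, lines (a string "A,B") keeps lines A to B, and quiet returns only ok. Input that does not fit is refused with a message, and nothing moves.
- robot.get_obs(): the state, without advancing time (a new reading comes with each control period).
- robot.snapshot(name): name is "scene" or "top"; returns a dict with "color" (400x640x3 uint8, blue, green, red), "fx", "fy", "cx", "cy" (pixels), "k1" (the pictures are not rectified: a ray, as slopes to the right and down, at radius r is drawn at 1 + k1 r^2 times it, then the intrinsics apply), "extrinsics" (4x4, takes a point from world to camera coordinates). Camera axes: x right, y down, z forward; pixel columns grow to the right and rows downward; lengths in m; the calibration is good to about 2 mm. A picture is of the moment at which its call begins. There is no depth.
- robot.close_job(): hands the job in; it is judged then, once.
The state is a dict: "time": time; "joint_positions": joint angles; "qvel": joint speeds; "joint_torque": joint torques, N m; "tool_pos": TCP position; "ee_rot": TCP orientation; "wrist_force": force on the tool from outside, world axes, zero at the start; "wrist_torque": the same for the moment, N m; "width": finger opening in m; "finger_force": force on a finger pad.
Only numpy, scipy, OpenCV 4.12 (cv2) and the standard library are available. Lean on these libraries where they do the work, as an engineer would, in place of code of your own. Each camera call takes 0.05 s, during which the arm holds its last target. There are 200 camera calls.

## Working session

There is one attempt and no reset: what is moved stays moved. The work goes in short steps, Python scripts to look and compute and a tool call to move; the robot and the scene stay as the last step left them, time stands still between calls to the robot, and variables do not carry over. Pictures are saved under pics/ and viewed, at most 10 in all, crops included, and the job is handed in when it is done.

```bash
ls; mkdir -p pics
```

Create h.py:
```python
import numpy as np, cv2
from bench import robot
def snap(n):
    s=robot.snapshot(n); s['E']=np.array(s['extrinsics']); return s
def ray(s,u,v):
    x,y=(u-s['cx'])/s['fx'],(v-s['cy'])/s['fy']
    K=np.eye(3); d=np.array([s['k1'],0,0,0,0.])
    p=cv2.undistortPoints(np.array([[[x,y]]],float),K,d)[0,0]
    R,t=s['E'][:3,:3],s['E'][:3,3]
    return -R.T@t, R.T@np.array([p[0],p[1],1])
def plane(s,u,v,z):
    o,d=ray(s,u,v); return o+d*(z-o[2])/d[2]
def two(s1,a,s2,b):
    o1,d1=ray(s1,*a);o2,d2=ray(s2,*b)
    k=np.linalg.lstsq(np.c_[d1,-d2],o2-o1,rcond=None)[0]
    p,q=o1+k[0]*d1,o2+k[1]*d2
    return (p+q)/2,np.linalg.norm(p-q)
def proj(s,P):
    return cv2.projectPoints(np.array(P,float).reshape(-1,1,3),cv2.Rodrigues(s['E'][:3,:3])[0],s['E'][:3,3],np.array([[s['fx'],0,s['cx']],[0,s['fy'],s['cy']],[0,0,1.]]),np.array([s['k1'],0,0,0,0.]))[0].reshape(-1,2)
```

Run:
```python
from h import *
for n in ('scene','top'):
    s=snap(n); cv2.imwrite(f'pics/{n}0.png',s['color']); print(n,s['fx'],s['k1'],-s['E'][:3,:3].T@s['E'][:3,3], s['E'][:3,:3].round(2).tolist())
print(robot.get_obs())
```

```text
bench.py
pics
scene 431.4237159857907 -0.06693831545171328 [1.13513932 0.36488536 0.70319913] [[-0.55, 0.83, -0.01], [0.6, 0.39, -0.7], [-0.58, -0.39, -0.72]]
top 443.7891950258793 -0.02328569915006085 [0.46215849 0.01475146 0.97771122] [[-0.01, -1.0, 0.01], [-0.99, 0.01, -0.17], [0.17, -0.01, -0.99]]
{'time': 0.1, 'joint_positions': array([ 1.21291481e+00,  8.78722648e-02,  1.37212799e+00, -2.39858717e-05,
        1.68357868e+00, -1.03126933e-01]), 'qvel': array([-0.0015939 , -0.00215777, -0.0034526 , -0.00120089,  0.00057249,
       -0.00094994]), 'joint_torque': array([ 1.33303780e-03, -3.41250908e+01, -3.03303051e+01,  7.19097024e-02,
        3.03559599e-02, -1.09276798e-04]), 'tool_pos': array([0.13845489, 0.53177016, 0.20441343]), 'ee_rot': array([-3.13961448e+00, -1.80763328e-04,  2.88683521e+00]), 'wrist_force': array([0.13652163, 0.02845879, 0.24731622]), 'wrist_torque': array([-0.00875821, -0.04766206,  0.04773811]), 'finger_force': 0.0, 'width': 0.09397564071126271}
```

View pics/scene0.png

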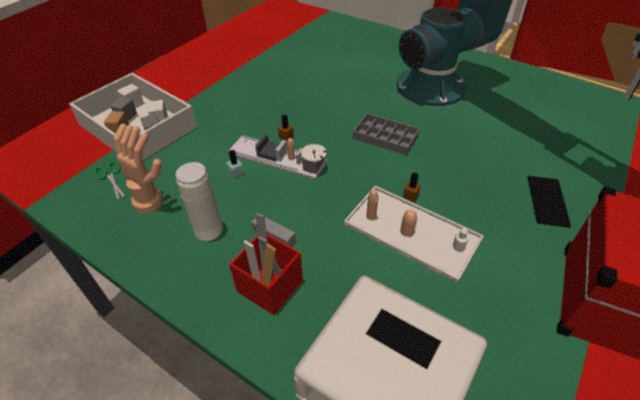

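View pics/top0.png

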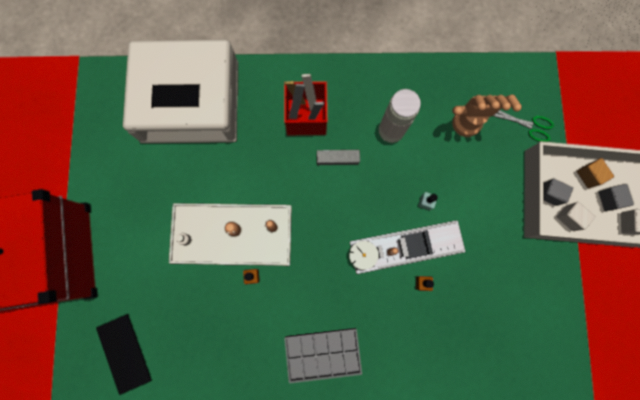

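The scene view shows the gauge at (278,157) with the little finger at (291,150), and the tray at (413,230) with middle (373,205), thumb (409,222) and glue (461,240). The top view shows the gauge at (407,247) with little at (393,251), and the tray at (230,234) with thumb (232,228), middle (270,226) and glue (184,239).

Create m.py:
```python
from h import *
S={n:snap(n) for n in('scene','top')}
boxes={'scene':(225,110,490,280),'top':(160,185,475,300)}
for n,s in S.items():
    x0,y0,x1,y1=boxes[n]
    c=s['color'];hsv=cv2.cvtColor(c,cv2.COLOR_BGR2HSV)
    sk=cv2.inRange(hsv,(3,60,70),(18,200,255))
    N,L,st,ce=cv2.connectedComponentsWithStats(sk)
    for i in range(1,N):
        if st[i,4]>15 and x0<ce[i][0]<x1 and y0<ce[i][1]<y1: print(n,'skin',st[i],ce[i].round(1))
    ng=cv2.bitwise_not(cv2.inRange(hsv,(40,80,20),(90,255,255)))
    ct,_=cv2.findContours(ng,cv2.RETR_EXTERNAL,cv2.CHAIN_APPROX_NONE)
    for k in ct:
        a=cv2.contourArea(k);m=cv2.minAreaRect(k)
        if a>60 and x0-20<m[0][0]<x1+20 and y0-20<m[0][1]<y1+20:
            print(n,'obj',a,cv2.boundingRect(k),cv2.boxPoints(m).round(1).tolist())
s=S['top']['color'];a=cv2.resize(s[210:285,340:475],None,fx=5.9,fy=5.9,interpolation=cv2.INTER_CUBIC)
cv2.imwrite('pics/tg.png',a[:, :800])
s=S['scene']['color'];a=cv2.resize(s[105:185,220:335],None,fx=6.9,fy=6.9,interpolation=cv2.INTER_CUBIC)
cv2.imwrite('pics/sg.png',a[:, :800])
```

```bash
python3 m.py
```

```text
scene skin [286 137   9  23 143] [290.1 148.3]
scene skin [366 189  13  31 291] [372.  204.7]
scene skin [400 209  17  28 354] [408.5 222.9]
scene skin [249 235  10  26  47] [254.2 246. ]
scene skin [258 241  20  45 452] [267.7 263.9]
scene skin [290 245  11  14  23] [295.9 250.4]
scene skin [229 247  19  19  44] [240.1 254.3]
scene skin [247 259   5  13  21] [248.9 264.7]
scene skin [230 267   6  17  19] [232.2 275.3]
scene obj 4803.0 (228, 212, 76, 104) [[216.39999389648438, 284.6000061035156], [256.29998779296875, 210.60000610351562], [321.20001220703125, 245.6999969482422], [281.20001220703125, 319.6000061035156]]
scene obj 6836.0 (344, 173, 140, 110) [[341.6000061035156, 223.60000610351562], [377.8999938964844, 153.6999969482422], [494.8999938964844, 214.39999389648438], [458.6000061035156, 284.29998779296875]]
scene obj 2980.0 (226, 115, 101, 65) [[225.60000610351562, 176.8000030517578], [227.1999969482422, 113.5999984741211], [327.1000061035156, 116.0999984741211], [325.6000061035156, 179.3000030517578]]
scene obj 1672.5 (352, 113, 68, 42) [[350.20001220703125, 138.5], [358.70
[... 480 characters left out ...]
], [258.0, 284.0], [243.0, 284.0]]
top obj 3709.0 (349, 220, 117, 54) [[345.29998779296875, 241.3000030517578], [458.8999938964844, 218.60000610351562], [465.6000061035156, 252.10000610351562], [352.0, 274.79998779296875]]
top obj 7250.5 (169, 203, 123, 63) [[168.6999969482422, 263.70001220703125], [169.60000610351562, 202.1999969482422], [291.29998779296875, 204.10000610351562], [290.29998779296875, 265.5]]
top obj 172.0 (420, 192, 17, 17) [[419.29998779296875, 205.10000610351562], [423.8999938964844, 191.3000030517578], [437.3999938964844, 195.8000030517578], [432.79998779296875, 209.60000610351562]]
top obj 95409.0 (0, 0, 640, 400) [[-0.0, 0.0], [639.0, 0.0], [639.0, 399.0], [0.0, 399.0]]
```

View pics/tg.png

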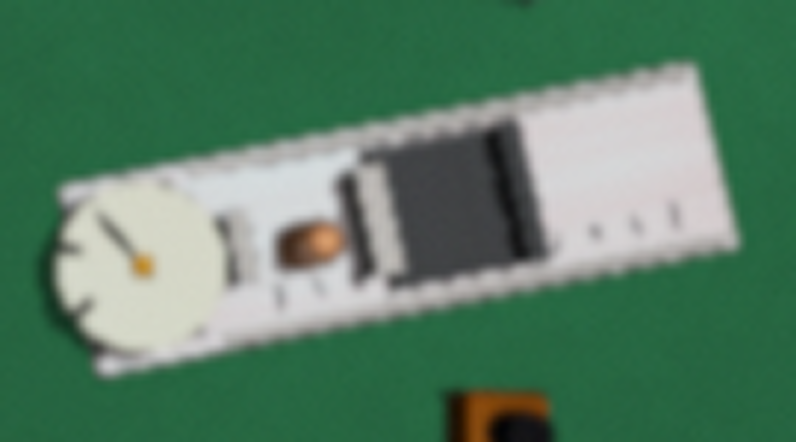

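View pics/sg.png

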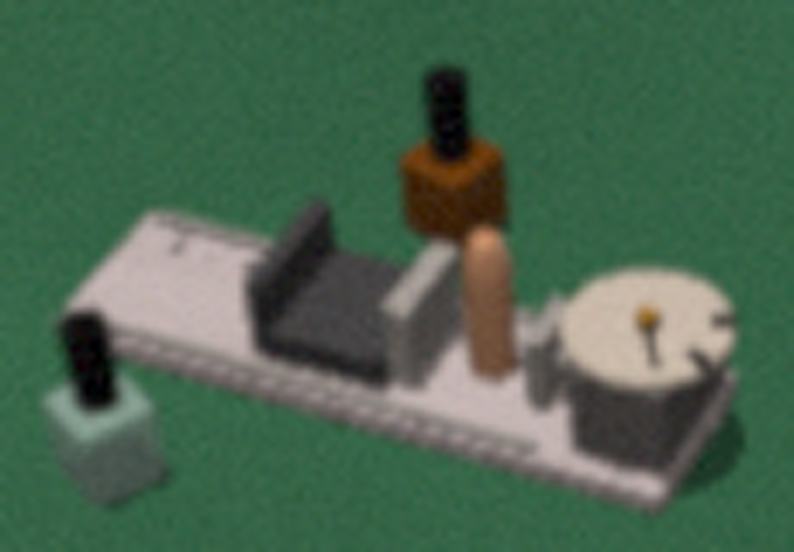

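The top crop shows the plate corners at about (693,65), (740,245), (60,187) and (100,375), with little at (312,243), the jaw face near x=360 and the needle at rest, outside the marks. The scene crop shows the matching corners at (65,310), (150,212), (655,510) and (738,375), with little standing from (487,228) to (492,378).

Create m2.py:
```python
from h import *
S={n:snap(n) for n in('scene','top')}
tg=lambda a,b:((a+.5)/5.9-.5+340,(b+.5)/5.9-.5+210)
sg=lambda a,b:((a+.5)/6.9-.5+220,(b+.5)/6.9-.5+105)
C=[]
for t,c in [((693,65),(65,310)),((740,245),(150,212)),((60,187),(655,510)),((100,375),(738,375))]:
    p,e=two(S['top'],tg(*t),S['scene'],sg(*c)); a=plane(S['top'],*tg(*t),.01);b=plane(S['scene'],*sg(*c),.01)
    print('corner',p.round(4),round(e,4),a.round(4),b.round(4)); C.append((a+b)/2)
C=np.array(C);o=C.mean(0);ax=(C[2]+C[3]-C[0]-C[1])/2;print('gauge o',o.round(4),'len',np.linalg.norm(ax),'yaw',np.arctan2(ax[1],ax[0]),'wid',np.linalg.norm(C[0]-C[1]),np.linalg.norm(C[2]-C[3]))
d=plane(S['top'],*tg(140,267),.052);print('dial top',d.round(4),plane(S['scene'],*sg(648,328),.052).round(4))
yaw=np.arctan2(ax[1],ax[0]);R=np.array([[np.cos(yaw),-np.sin(yaw)],[np.sin(yaw),np.cos(yaw)]])
G=lambda p:(R.T@(p[:2]-o[:2])).round(4)
print('dial in gauge',G(d), 'jaw face plate top edge', G(plane(S['top'],*tg(358,165),.046)),G(plane(S['top'],*tg(382,280),.046)),'rear',G(plane(S['top'],*tg(520,120),.046)),G(plane(S['top'],*tg(545,255),.046)),'anvil',G(plane(S['top'],*tg(257,245),.042)))
def mk(n,box,lo=(2,60,35)):
    x,y,w,h=box;hsv=cv2.cvtColor(S[n]['color'],cv2.COLOR_BGR2HSV)[y:y+h,x:x+w]
    m=cv2.inRange(hsv,lo,(20,255,255));N,L,st,ce=cv2.connectedComponentsWithStats(m);i=1+np.argmax(st[1:,4])
    k=st[i]; return k[:4]+[x,y,0,0],ce[i]+[x,y],[np.where((L==i)[r])[0].mean()+x for r in (k[1]+1,k[1]+k[3]-2)]
for nm,bt,bs,H,r in [('little',(380,240,25,22),(282,132,18,32),.06,.009),('thumb',(217,214,32,28),(394,202,30,42),.062,.015),('middle',(258,212,28,26),(360,183,26,44),.08,.011)]:
    z0=.01 if nm=='little' else .004
    kt,ct,_=mk('top',bt);ks,cs,rows=mk('scene',bs)
    p,e=two(S['top'],ct,S['scene'],cs)
    tip=plane(S['scene'],rows[0],ks[1],z0+H)
    f=plane(S['scene'],rows[1],ks[1]+ks[3],z0);cam=ray(S['scene'],0,0)[0];dd=(f-cam)[:2];dd/=np.linalg.norm(dd)
    print(nm,kt,ks,'cen',p.round(4),round(e,4),'base',(f[:2]+dd*r).round(4),'tip',tip.round(4),'G',G(p),'plane-mid',plane(S['top'],*ct,z0+H*.5).round(4))
# tray
for t in [(168.7,263.7),(169.6,202.2),(291.3,204.1),(290.3,265.5)]: print('tray',plane(S['top'],*t,.006).round(4))
print('glue',plane(S['top'],184,237,.05).round(4),'polish_c',plane(S['top'],250,277,.03).round(4),'a',plane(S['top'],425,283,.03).round(4),'b',plane(S['top'],428,201,.03).round(4))
```

```bash
python3 m2.py
```

```text
corner [ 0.5702 -0.2968  0.015 ] 0.0028 [ 0.5716 -0.2997  0.01  ] [ 0.5657 -0.3     0.01  ]
corner [ 0.5045 -0.3126  0.0099] 0.0005 [ 0.5046 -0.3128  0.01  ] [ 0.5045 -0.3122  0.01  ]
corner [ 0.53   -0.0629  0.0029] 0.0007 [ 0.5293 -0.0621  0.01  ] [ 0.5363 -0.0589  0.01  ]
corner [ 0.4606 -0.0749  0.0079] 0.0005 [ 0.4608 -0.075   0.01  ] [ 0.4625 -0.0734  0.01  ]
gauge o [ 0.5169 -0.1868  0.01  ] len 0.24207087662097826 yaw 1.7341868942701282 wid 0.06532665788321174 0.07246641492462018
dial top [ 0.498  -0.0862  0.052 ] [ 0.4995 -0.0857  0.052 ]
dial in gauge [0.1023 0.0023] jaw face plate top edge [ 0.0182 -0.0196] [0.0182 0.0217] rear [-0.0423 -0.0251] [-0.0407  0.0233] anvil [0.0587 0.0018]
little [388 248  11   7] [282 132  13  28] cen [ 0.5064 -0.1493  0.0532] 0.0051 base [ 0.5062 -0.1498] tip [ 0.4903 -0.1701  0.07  ] G [0.0387 0.0043] plane-mid [ 0.5057 -0.1494  0.04  ]
thumb [225 222  16  14] [400 209  17  28] cen [0.5582 0.19   0.0302] 0.0001 base [0.5581 0.1931] tip [0.5538 0.1858 0.066 ] G [ 0.365 -0.102] plane-mid [0.5577 0.1891 0.035 ]
middle [266 220  11  12] [366 189  13  31] cen [0.5627 0.1064 0.0408] 0.0002 base [0.5622 0.1075] tip [0.5605 0.1046 0.084 ] G [ 0.2818 -0.0928] plane-mid [0.5623 0.1062 0.044 ]
tray [0.4858 0.3311 0.006 ]
tray [0.6208 0.335  0.006 ]
tray [0.6133 0.0651 0.006 ]
tray [0.4789 0.0676 0.006 ]
glue [0.5396 0.2871 0.05  ] polish_c [0.4556 0.151  0.03  ] a [ 0.4383 -0.2168  0.03  ] b [ 0.6129 -0.2326  0.03  ]
```

Create go.py:
```python
import sys
from h import *
# usage: go.py x y z yaw -> deltas in tool axes
o=robot.get_obs();y=o['ee_rot'][2];p=o['tool_pos'];t=np.array([float(v) for v in sys.argv[1:4]])
d=t-p;print('t',round(o['time'],2),'tool',p.round(4),o['ee_rot'].round(3),'w',round(o['width'],4),'F',o['wrist_force'].round(1))
print('tool-axes delta',np.round([np.cos(y)*d[0]+np.sin(y)*d[1],np.sin(y)*d[0]-np.cos(y)*d[1],-d[2]],4), 'turn',round((y-float(sys.argv[4])+np.pi)%(2*np.pi)-np.pi,3))
```

Create little.py:
```python
from h import *
S={n:snap(n) for n in('scene','top')}
t,s=S['top'],S['scene']
print(two(t,(392.9,251),s,(290.1,148.3)))
# axis: foot from scene low mask rows; crop base (492,378)/(tip 487,228), top crop tip (325,240)
sg=lambda a,b:((a+.5)/6.9-.5+220,(b+.5)/6.9-.5+105)
cam=ray(s,0,0)[0]
for z,(a,b) in ((.010,(493,378)),(.070,(487,228)),(.04,(490,300))):
    q=plane(s,*sg(a,b),z);d=(q-cam)[:2];d/=np.linalg.norm(d);print(z,q.round(4),(q[:2]+.009*d).round(4))
O=np.array([.5166,-.1874]);w=1.755;R=np.array([[np.cos(w),-np.sin(w)],[np.sin(w),np.cos(w)]])
print('expected axis y=0 at x=.038',O+R@[.038,0.],'dial centre',O+R@[.102,0])
```

```bash
python3 little.py
```

```text
(array([ 0.50571329, -0.15020731,  0.03901106]), np.float64(8.30091822651804e-07))
0.01 [ 0.5112 -0.1455  0.01  ] [ 0.5042 -0.1512]
0.07 [ 0.5031 -0.1497  0.07  ] [ 0.4961 -0.1554]
0.04 [ 0.5053 -0.149   0.04  ] [ 0.4983 -0.1547]
expected axis y=0 at x=.038 [ 0.50963978 -0.15004287] dial centre [ 0.4979173  -0.08712559]
```

Request:
shift_gripper --ticks '[0.05,0,0,0,0.113,0.05,0,0,0,0.113,0.05,0,0,0,0.113,0.05,0,0,0,0.113,0.05,0,0,0,0.113,0.05,0,0,0,0.113,0.05,0,0,0,0.113,0.05,0,0,0,0.113,0.05,0,0,0,0.113,0.05,0,0,0,0.113]'

```text
time: 1.23
tool_pos: [0.1386, 0.5322, 0.2055]
ee_rot: [3.142, -0.0, 1.751]
wrist_force: [-0.1, -0.2, 0.5]
width: 0.0504
finger_force: 0.0
```

```bash
python3 go.py .506 -.15 .15 1.755
```

```text
t 1.23 tool [0.1386 0.5322 0.2055] [ 3.142 -0.     1.751] w 0.0504 F [-0.1 -0.2  0.5]
tool-axes delta [-0.7371  0.239   0.0555] turn -0.004
```

Request:
shift_gripper --ticks '[0.05,-0.037,0.012,0.0028,0,0.05,-0.037,0.012,0.0028,0,0.05,-0.037,0.012,0.0028,0,0.05,-0.037,0.012,0.0028,0,0.05,-0.037,0.012,0.0028,0,0.05,-0.037,0.012,0.0028,0,0.05,-0.037,0.012,0.0028,0,0.05,-0.037,0.012,0.0028,0,0.05,-0.037,0.012,0.0028,0,0.05,-0.037,0.012,0.0028,0,0.05,-0.037,0.012,0.0028,0,0.05,-0.037,0.012,0.0028,0,0.05,-0.037,0.012,0.0028,0,0.05,-0.037,0.012,0.0028,0,0.05,-0.037,0.012,0.0028,0,0.05,-0.037,0.012,0.0028,0,0.05,-0.037,0.012,0.0028,0,0.05,-0.037,0.012,0.0028,0,0.05,-0.037,0.012,0.0028,0,0.05,-0.034,0.011,0.0028,0]'

```text
time: 2.9
tool_pos: [0.5105, -0.1501, 0.1493]
ee_rot: [3.141, 0.0, 1.756]
wrist_force: [0.8, -0.5, -0.1]
width: 0.05
finger_force: 0.0
```

Request:
shift_gripper --ticks '[0.05,0,0,0,0,0.05,0,0,0,0]'

```text
time: 3.07
tool_pos: [0.5098, -0.1491, 0.1485]
ee_rot: [-3.14, -0.001, 1.754]
wrist_force: [0.5, -0.1, -0.4]
width: 0.0501
finger_force: 0.0
```

```bash
python3 go.py .5055 -.1505 .022 1.755
```

```text
t 3.07 tool [ 0.5098 -0.1491  0.1485] [-3.140e+00 -1.000e-03  1.754e+00] w 0.0501 F [ 0.5 -0.1 -0.4]
tool-axes delta [-0.0006 -0.0045  0.1265] turn -0.001
```

Request:
shift_gripper --ticks '[0.05,-0.001,-0.0045,0.02,0,0.05,0,0,0.035,0,0.05,0,0,0.035,0,0.05,0,0,0.02,0,0.05,0,0,0.0165,0,0.05,0,0,0,0]'

```text
time: 3.57
tool_pos: [0.5021, -0.1468, 0.0191]
ee_rot: [-3.135, -0.005, 1.758]
wrist_force: [-0.4, 0.3, -1.0]
width: 0.0497
finger_force: 0.0
```

Run:
```python
from h import *
c=[]
s=snap('scene')['color'];t=snap('top')['color']
a=cv2.resize(s[90:190,210:340],None,fx=4,fy=4,interpolation=cv2.INTER_CUBIC)
cv2.imwrite('pics/g1.png',a)
```

```bash
python3 go.py .5055 -.1505 .022 1.755
```

```text
t 3.67 tool [ 0.5052 -0.1484  0.0233] [-3.141e+00 -1.000e-03  1.758e+00] w 0.0501 F [-0.  -0.   0.1]
tool-axes delta [-0.0021 -0.0001  0.0013] turn 0.003
```

View pics/g1.png

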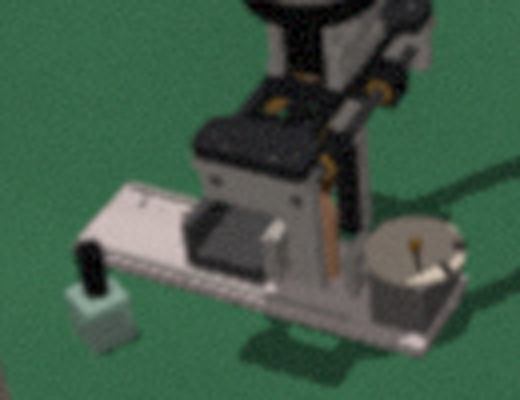

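The picture shows the near finger in the mouth between the jaw plate (275,255) and the anvil (350,265), with little between the fingers at (330,240). I'll shift 2 mm, close and lift.

Request:
shift_gripper --ticks '[0.03,-0.002,0,0,0,0.01,0,0,0,0,0.01,0,0,0,0,0.01,0,0,0,0,0.01,0,0,0,0,0.01,0,0,0,0,0.01,0,0,0,0]'

```text
time: 4.25
tool_pos: [0.5063, -0.1518, 0.0235]
ee_rot: [3.141, 0.0, 1.757]
wrist_force: [0.3, 0.3, 2.1]
width: 0.0171
finger_force: 30.0
```

Request:
shift_gripper --ticks '[0.01,0,0,-0.01,0,0.01,0,0,-0.03,0,0.01,0,0,-0.04,0,0.01,0,0,-0.04,0,0.01,0,0,-0.02,0,0.01,0,0,0,0,0.01,0,0,0,0]'

```text
time: 4.83
tool_pos: [0.5066, -0.1519, 0.1646]
ee_rot: [3.139, 0.002, 1.757]
wrist_force: [0.3, 0.1, -1.3]
width: 0.0169
finger_force: 30.0
```

```bash
python3 go.py .575 .24 .16 1.755
```

```text
t 4.83 tool [ 0.5066 -0.1519  0.1646] [3.139e+00 2.000e-03 1.757e+00] w 0.0169 F [ 0.3  0.1 -1.3]
tool-axes delta [0.3725 0.1397 0.0046] turn 0.002
```

Request:
shift_gripper --ticks '[0.01,0.015,0.0056,0,0,0.01,0.032,0.012,0,0,0.01,0.032,0.012,0,0,0.01,0.032,0.012,0,0,0.01,0.032,0.012,0,0,0.01,0.032,0.012,0,0,0.01,0.032,0.012,0,0,0.01,0.032,0.012,0,0,0.01,0.032,0.012,0,0,0.01,0.032,0.012,0,0,0.01,0.032,0.012,0,0,0.01,0.032,0.012,0,0,0.01,0.032,0.012,0,0,0.01,0,0,0,0,0.01,0,0,0,0,0.01,0,0,0,0]'

```text
time: 6.17
tool_pos: [0.578, 0.2674, 0.1603]
ee_rot: [-3.137, 0.001, 1.757]
wrist_force: [1.0, -0.1, -0.4]
width: 0.0171
finger_force: 30.0
```

```bash
python3 go.py .575 .24 .0175 1.755
```

```text
t 6.17 tool [0.578  0.2674 0.1603] [-3.137e+00  1.000e-03  1.757e+00] w 0.0171 F [ 1.  -0.1 -0.4]
tool-axes delta [-0.0263 -0.008   0.1428] turn 0.002
```

Request:
shift_gripper --ticks '[0.01,-0.026,-0.008,0,0,0.01,0,0,0.03,0,0.01,0,0,0.04,0,0.01,0,0,0.035,0,0.01,0,0,0.02,0,0.01,0,0,0.01,0,0.01,0,0,0.004,0,0.01,0,0,0,0,0.01,0,0,0,0]'

```text
time: 6.92
tool_pos: [0.5774, 0.241, 0.0259]
ee_rot: [3.138, -0.0, 1.756]
wrist_force: [0.7, -0.2, 0.6]
width: 0.0168
finger_force: 30.0
```

```bash
python3 go.py .575 .24 .0175 1.755;python3 - <<'E'
from h import *
s=snap('scene')['color']
cv2.imwrite('pics/p1.png',cv2.resize(s[130:290,330:500],None,fx=3.5,fy=3.5,interpolation=cv2.INTER_CUBIC))
E
```

```text
t 6.92 tool [0.5774 0.241  0.0259] [ 3.138 -0.     1.756] w 0.0168 F [ 0.7 -0.2  0.6]
tool-axes delta [-0.0005 -0.0025  0.0084] turn 0.001
```

View pics/p1.png

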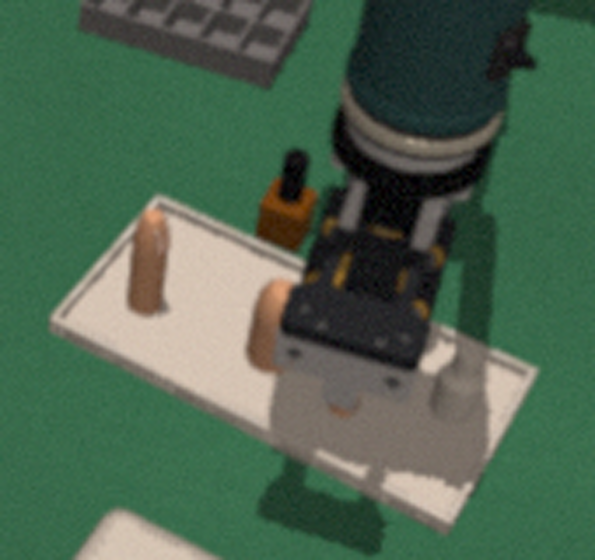

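Little hangs between the fingers at (343,405), just above the tray floor and clear of the thumb (270,330) and glue (457,390). I'll lower it gently until it touches, then release.

Request:
shift_gripper --ticks '[0.01,0,0,0.004,0,0.01,0,0,0.003,0,0.01,0,0,0.001,0,0.01,0,0,0,0,0.01,0,0,0,0]'

```text
time: 7.38
tool_pos: [0.577, 0.2415, 0.0176]
ee_rot: [3.139, -0.0, 1.757]
wrist_force: [-0.6, -0.4, 6.9]
width: 0.0173
finger_force: 30.0
```

```bash
python3 go.py .575 .24 .0175 1.755
```

```text
t 7.38 tool [0.577  0.2415 0.0176] [ 3.139 -0.     1.757] w 0.0173 F [-0.6 -0.4  6.9]
tool-axes delta [-0.0011 -0.0022  0.0001] turn 0.002
```

Contact at 6.9 N. Release, back out, and check with the camera.

Request:
shift_gripper --ticks '[0.022,0,0,0,0,0.035,0,0,0,0,0.035,0,0,0,0,0.035,0,0,0,0,0.035,0,0,-0.02,0,0.035,0,0,-0.04,0,0.05,0,0,-0.04,0,0.05,0,0,-0.04,0,0.05,0,0,0,0,0.05,0,0,0,0]'

```text
time: 8.22
tool_pos: [0.578, 0.2418, 0.16]
ee_rot: [3.134, -0.001, 1.757]
wrist_force: [0.0, -0.7, -1.3]
width: 0.0499
finger_force: 0.0
```

```bash
python3 go.py .558 .19 .15 1.755;python3 - <<'E'
from h import *
s=snap('scene')['color']
for n,b in (('scene',s),('top',snap('top')['color'])):
    hsv=cv2.cvtColor(b,cv2.COLOR_BGR2HSV);m=cv2.inRange(hsv,(3,60,45),(18,220,255));N,L,st,ce=cv2.connectedComponentsWithStats(m)
    x0,y0,x1,y1={'scene':(340,170,490,290),'top':(165,195,295,270)}[n]
    for i in range(1,N):
        if st[i,4]>15 and x0<ce[i][0]<x1 and y0<ce[i][1]<y1: print(n,st[i],ce[i].round(1))
E
```

```text
t 8.22 tool [0.578  0.2418 0.16  ] [ 3.134e+00 -1.000e-03  1.757e+00] w 0.0499 F [ 0.  -0.7 -1.3]
tool-axes delta [-0.0472 -0.0292  0.01  ] turn 0.002
scene [404 181  16  20 104] [411.3 191.1]
scene [366 189  13  31 290] [372.1 204.6]
scene [400 209  17  28 354] [408.5 223. ]
scene [423 228  14  24 215] [429.2 239.8]
top [201 216  13  10  99] [207.1 220.5]
top [266 220  11  12 100] [270.9 225.5]
top [224 222  17  14 189] [232.  228.6]
```

Little stands upright. Next, the thumb.

Request:
shift_gripper --ticks '[0.055,-0.023,-0.0145,0.005,0,0.055,-0.023,-0.0145,0.005,0,0.055,0,0,0.02,0,0.055,0,0,0.035,0,0.055,0,0,0.03,0,0.055,0,0,0,0,0.055,0,0,0,0]'

```text
time: 8.9
tool_pos: [0.5529, 0.1898, 0.0566]
ee_rot: [-3.132, 0.0, 1.757]
wrist_force: [0.1, -0.3, 0.5]
width: 0.055
finger_force: 0.0
```

```bash
python3 go.py .558 .1905 .019 1.755
```

```text
t 8.9 tool [0.5529 0.1898 0.0566] [-3.132  0.     1.757] w 0.055 F [ 0.1 -0.3  0.5]
tool-axes delta [-0.0002  0.0051  0.0376] turn 0.002
```

Request:
shift_gripper --ticks '[0.055,0,0.004,0.02,0,0.055,0,0,0.012,0,0.055,0,0,0.006,0,0.055,0,0,0,0,0.035,0,0,0,0,0.02,0,0,0,0,0.02,0,0,0,0,0.02,0,0,0,0,0.02,0,0,0,0,0.02,0,0,0,0]'

```text
time: 9.73
tool_pos: [0.5604, 0.1914, 0.024]
ee_rot: [3.14, -0.0, 1.757]
wrist_force: [-0.9, 0.7, 3.5]
width: 0.0287
finger_force: 30.0
```

Request:
shift_gripper --ticks '[0.02,0,0,-0.01,0,0.02,0,0,-0.03,0,0.02,0,0,-0.04,0,0.02,0,0,-0.04,0,0.02,0,0,-0.02,0,0.02,0,0,0,0,0.02,0,0,0,0]'

```text
time: 10.32
tool_pos: [0.5609, 0.1915, 0.1649]
ee_rot: [3.138, -0.0, 1.757]
wrist_force: [0.0, 0.3, -2.0]
width: 0.0286
finger_force: 30.0
```

Run:
```python
from h import *
O=np.array([.5166,-.1874]);w=1.755;R=np.array([[np.cos(w),-np.sin(w)],[np.sin(w),np.cos(w)]])
print(O+R@[.041,.002])
```

```bash
python3 go.py .508 -.1475 .16 1.755
```

```text
[ 0.50712412 -0.14745995]
t 10.32 tool [0.5609 0.1915 0.1649] [ 3.138 -0.     1.757] w 0.0286 F [ 0.   0.3 -2. ]
tool-axes delta [-0.3234 -0.1147  0.0049] turn 0.002
```

Request:
shift_gripper --ticks '[0.02,-0.0145,-0.005,0,0,0.02,-0.029,-0.0105,0,0,0.02,-0.029,-0.0105,0,0,0.02,-0.029,-0.0105,0,0,0.02,-0.029,-0.0105,0,0,0.02,-0.029,-0.0105,0,0,0.02,-0.029,-0.0105,0,0,0.02,-0.029,-0.0105,0,0,0.02,-0.029,-0.0105,0,0,0.02,-0.029,-0.0105,0,0,0.02,-0.029,-0.01,0,0,0.02,-0.0145,-0.005,0,0,0.02,0,0,0,0,0.02,0,0,0,0,0.02,0,0,0,0]'

```text
time: 11.57
tool_pos: [0.5054, -0.1428, 0.1611]
ee_rot: [-3.139, -0.002, 1.757]
wrist_force: [1.1, 0.2, -0.2]
width: 0.0286
finger_force: 30.0
```

Run:
```python
from h import *
s=snap('scene');t=snap('top')
print('little placed (TCP .577 .2415)',two(t,(207.1,220.5),s,(429.2,239.8)))
```

```bash
python3 go.py .507 -.1475 .024 1.755
```

```text
little placed (TCP .577 .2415) (array([0.57613516, 0.24423988, 0.03061657]), np.float64(0.0005753789332382256))
t 11.67 tool [ 0.5061 -0.1423  0.162 ] [-3.140e+00 -1.000e-03  1.758e+00] w 0.0285 F [-0.  -0.7  0.7]
tool-axes delta [-5.30e-03 -1.00e-04  1.38e-01] turn 0.003
```

Request:
shift_gripper --ticks '[0.02,-0.005,0,0,0,0.02,0,0,0.02,0,0.02,0,0,0.035,0,0.02,0,0,0.03,0,0.02,0,0,0,0,0.02,0,0,0,0]'

```text
time: 12.17
tool_pos: [0.5063, -0.1473, 0.0765]
ee_rot: [-3.138, -0.002, 1.758]
wrist_force: [-0.3, 0.5, 0.7]
width: 0.0285
finger_force: 30.0
```

```bash
python3 - <<'E'
from h import *
s=snap('scene')['color']
cv2.imwrite('pics/g2.png',cv2.resize(s[80:190,220:340],None,fx=5,fy=5,interpolation=cv2.INTER_CUBIC))
E
python3 go.py .507 -.1475 .03 1.755
```

```text
t 12.22 tool [ 0.5079 -0.1481  0.0787] [3.141 0.    1.758] w 0.028 F [-0.2 -0.9  0.2]
tool-axes delta [ 0.0007 -0.0008  0.0487] turn 0.003
```

View pics/g2.png

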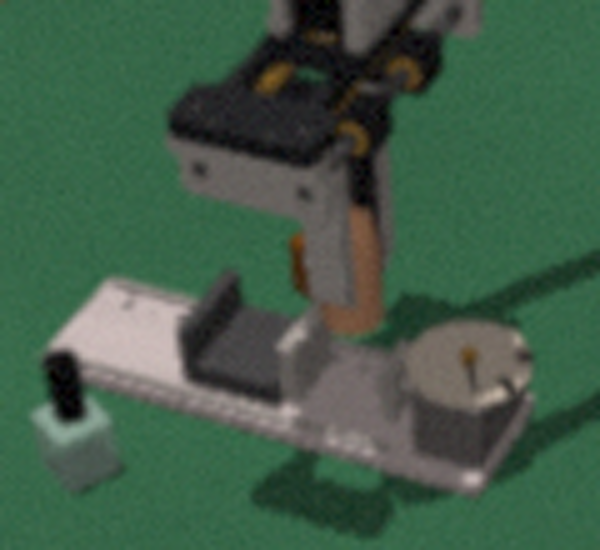

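The thumb hangs above the mouth: its right edge is at about column 382 and its bottom at about row 333. The mouth runs from the jaw plate (315,345) to the anvil (395,370). I'll check the axis from the edge before lowering.

Run:
```python
from h import *
s=snap('scene');cv=lambda a,b:((a+.5)/5-.5+220,(b+.5)/5-.5+80)
axis=np.array([.5079,-.1481])
for pt in ((382,300),(380,270)):
    o,d=ray(s,*cv(*pt));d=d[:2]/np.linalg.norm(d[:2]);v=axis-o[:2];print('dist axis to right edge',d[0]*v[1]-d[1]*v[0])
f=plane(s,*cv(351,333),.0587);d=(f-ray(s,0,0)[0])[:2];d/=np.linalg.norm(d);print(f[:2]+.015*d)
# jaw face plate top and anvil edges in this view (crop px): jaw front face top near corner, anvil near top corner
O=np.array([.5166,-.1874]);w=1.755;R=np.array([[np.cos(w),-np.sin(w)],[np.sin(w),np.cos(w)]])
P=[[*(O+R@np.array(q[:2])),q[2]] for q in ((.018,-.02,.046),(.018,.02,.046),(.06,-.013,.042),(.06,.013,.042),(.102,0,.052))]
print(((proj(s,P)-[220,80])*5).round(0).tolist())
```

```text
dist axis to right edge 0.015239672572023466
dist axis to right edge 0.015197373325516572
[ 0.50690147 -0.14965883]
[[289.0, 349.0], [326.0, 301.0], [375.0, 369.0], [398.0, 336.0], [467.0, 358.0]]
```

Request:
shift_gripper --ticks '[0.02,0.001,-0.0005,0.02,0,0.02,0,0,0.015,0,0.02,0,0,0.008,0,0.02,0,0,0.002,0,0.02,0,0,0,0,0.02,0,0,0,0]'

```text
time: 12.77
tool_pos: [0.5079, -0.1478, 0.0346]
ee_rot: [3.139, 0.001, 1.757]
wrist_force: [0.3, -0.5, -0.6]
width: 0.0287
finger_force: 30.0
```

```bash
python3 go.py .507 -.1475 .03 1.755
```

```text
t 12.77 tool [ 0.5079 -0.1478  0.0346] [3.139e+00 1.000e-03 1.757e+00] w 0.0287 F [ 0.3 -0.5 -0.6]
tool-axes delta [ 0.0005 -0.0008  0.0046] turn 0.002
```

Request:
shift_gripper --ticks '[0.02,0,0,0.003,0,0.02,0,0,0.001,0,0.02,0,0,0.001,0,0.02,0,0,0,0,0.02,0,0,0,0]'

```text
time: 13.18
tool_pos: [0.5076, -0.1477, 0.0299]
ee_rot: [3.14, 0.001, 1.757]
wrist_force: [-1.6, 0.4, 5.1]
width: 0.0287
finger_force: 30.0
```

```bash
python3 go.py .507 -.1475 .03 1.755
```

```text
t 13.18 tool [ 0.5076 -0.1477  0.0299] [3.140e+00 1.000e-03 1.757e+00] w 0.0287 F [-1.6  0.4  5.1]
tool-axes delta [ 0.0003 -0.0005 -0.0001] turn 0.002
```

Request:
shift_gripper --ticks '[0.035,0,0,0,0,0.05,0,0,0,0,0.05,0,0,0,0,0.05,0,0,-0.02,0,0.05,0,0,-0.04,0,0.03,0,0,-0.03,0,0.0,-0.03,0,-0.01,0,0.0,-0.025,0,0,0,0,0,0,0,0,0,0,0,0,0,0,0,0,0,0]'

```text
time: 14.1
tool_pos: [0.5163, -0.2009, 0.127]
ee_rot: [-3.14, -0.002, 1.756]
wrist_force: [0.7, 0.4, 0.2]
width: 0.0135
finger_force: 0.0
```

Run:
```python
from h import *
s=snap('scene');t=snap('top')
O=np.array([.5166,-.1874]);w=1.755;R=np.array([[np.cos(w),-np.sin(w)],[np.sin(w),np.cos(w)]])
print('pocket target',O+R@[-.014,0.])
cv2.imwrite('pics/g3.png',cv2.resize(s['color'][100:190,220:340],None,fx=6,fy=6,interpolation=cv2.INTER_CUBIC))
```

```bash
python3 go.py .5192 -.2012 .034 1.755
```

```text
pocket target [ 0.51916429 -0.20116315]
t 14.2 tool [ 0.5164 -0.2004  0.1271] [-3.140e+00 -2.000e-03  1.758e+00] w 0.0056 F [-0.1 -0.6  0.2]
tool-axes delta [-0.0013  0.0026  0.0931] turn 0.003
```

View pics/g3.png

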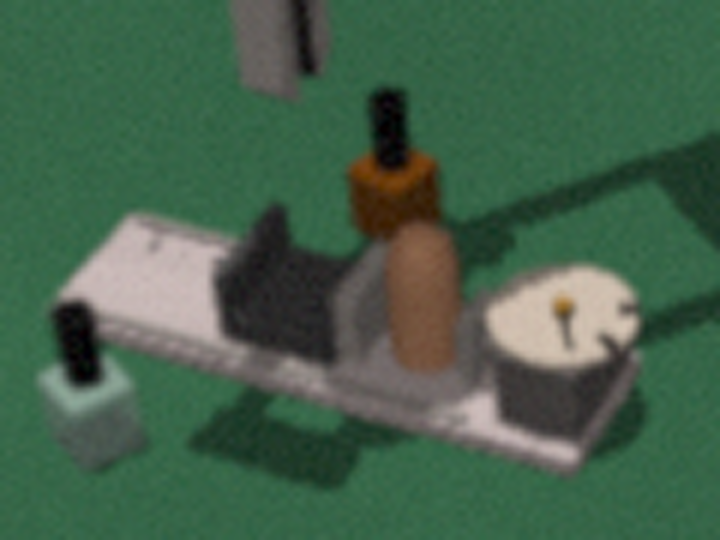

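The thumb stands upright in the mouth at (423,300), clear of the jaw, and the needle is at rest. I'll lower the closed fingers into the pocket.

Request:
shift_gripper --ticks '[0,-0.001,0.0026,0.02,0,0,0,0,0.035,0,0,0,0,0.02,0,0,0,0,0.01,0,0,0,0,0.005,0,0,0,0,0,0,0,0,0,0,0]'

```text
time: 14.78
tool_pos: [0.5205, -0.202, 0.0391]
ee_rot: [3.14, 0.001, 1.757]
wrist_force: [0.3, -0.8, 0.1]
width: 0.0007
finger_force: 0.0
```

```bash
python3 go.py .5166 -.1874 .034 1.755
```

```text
t 14.78 tool [ 0.5205 -0.202   0.0391] [3.140e+00 1.000e-03 1.757e+00] w 0.0007 F [ 0.3 -0.8  0.1]
tool-axes delta [ 0.0151 -0.0011  0.0051] turn 0.002
```

Request:
shift_gripper --ticks '[0,0.004,-0.001,0.003,0,0,0.004,0,0,0,0,0.003,0,0,0,0,0.002,0,0,0,0,0.002,0,0,0,0,0,0,0,0]'

```text
time: 15.28
tool_pos: [0.5163, -0.1878, 0.0356]
ee_rot: [3.141, 0.002, 1.757]
wrist_force: [0.5, -0.9, -0.1]
width: 0.0005
finger_force: 0.8
```

Request:
shift_gripper --ticks '[0,0.002,0,0,0,0,0.002,0,0,0,0,0,0,0,0]'

```text
time: 15.53
tool_pos: [0.5161, -0.1866, 0.0356]
ee_rot: [3.14, 0.007, 1.756]
wrist_force: [1.1, -8.3, -1.4]
width: 0.0004
finger_force: 3.9
```

Request:
shift_gripper --ticks '[0,0.002,0,0,0,0,0.002,0,0,0,0,0,0,0,0]'

```text
time: 15.78
tool_pos: [0.5154, -0.1829, 0.0357]
ee_rot: [3.14, 0.007, 1.756]
wrist_force: [1.2, -8.3, -1.3]
width: 0.0006
finger_force: 4.2
```

```bash
python3 go.py .5166 -.1874 .034 1.755
```

```text
t 15.78 tool [ 0.5154 -0.1829  0.0357] [3.14  0.007 1.756] w 0.0006 F [ 1.2 -8.3 -1.3]
tool-axes delta [-0.0046  0.0003  0.0017] turn 0.001
```

Request:
shift_gripper --ticks '[0,0.002,0,0,0,0,0.002,0,0,0,0,0,0,0,0]'

```text
time: 16.03
tool_pos: [0.5147, -0.1791, 0.0357]
ee_rot: [3.14, 0.007, 1.756]
wrist_force: [1.9, -9.4, -1.7]
width: 0.0003
finger_force: 4.3
```

Request:
shift_gripper --ticks '[0,0.001,0,0,0,0,0.001,0,0,0,0,0,0,0,0]'

```text
time: 16.28
tool_pos: [0.5144, -0.1774, 0.0357]
ee_rot: [3.14, 0.008, 1.756]
wrist_force: [2.3, -8.6, -2.5]
width: 0.0007
finger_force: 4.5
```

Request:
shift_gripper --ticks '[0,0.001,0,0,0,0,0.001,0,0,0,0,0,0,0,0]'

```text
time: 16.53
tool_pos: [0.5142, -0.1764, 0.0357]
ee_rot: [3.14, 0.01, 1.756]
wrist_force: [1.7, -10.7, -3.1]
width: 0.0005
finger_force: 5.6
```

```bash
cat > needle.py <<'E'
from h import *
s=snap('scene');o=robot.get_obs()
O=np.array([.5166,-.1874]);w=1.755;R=np.array([[np.cos(w),-np.sin(w)],[np.sin(w),np.cos(w)]])
print('TCP gauge',(R.T@(o['tool_pos'][:2]-O)).round(4))
# rectify dial top plane to gauge frame, polar scan of dark pixels around centre
for n in('scene','top'):
    s=snap(n);g=cv2.cvtColor(s['color'],cv2.COLOR_BGR2GRAY).astype(np.float32)
    c=np.array([.102,0.]);A=np.radians(np.arange(-180,180,3))
    out=[]
    for r0,r1 in((.006,.017),(.021,.027)):
        rr=np.linspace(r0,r1,6);v=[]
        for a in A:
            q=[[*(O+R@(c+r*np.array([np.cos(a),np.sin(a)]))),.053] for r in rr]
            p=proj(s,q).astype(np.float32);v.append(cv2.remap(g,p[:,:1],p[:,1:],cv2.INTER_LINEAR).mean())
        v=np.array(v);i=np.argsort(v)[:8];out.append([(int(round(np.degrees(A[k]))),int(v[k])) for k in i])
    print(n,'needle',out[0]);print(n,'rim',out[1])
E
python3 needle.py
```

```text
TCP gauge [0.0113 0.0003]
scene needle [(138, 104), (135, 104), (141, 105), (132, 105), (144, 105), (129, 105), (147, 105), (126, 105)]
scene rim [(144, 102), (147, 102), (141, 103), (138, 104), (135, 104), (150, 104), (81, 105), (84, 105)]
top needle [(-177, 128), (-174, 128), (156, 128), (159, 128), (165, 128), (153, 128), (162, 128), (-180, 128)]
top rim [(-165, 128), (-168, 128), (-162, 128), (-159, 128), (168, 128), (162, 128), (165, 128), (159, 128)]
```

Run:
```python
from h import *
a=snap('scene')['color'][95:185,230:340];b=snap('top')['color'][215:285,335:425]
f=lambda i:cv2.resize(i,(440,400),interpolation=cv2.INTER_CUBIC)
cv2.imwrite('pics/n1.png',np.hstack([cv2.resize(a,(440,360),interpolation=cv2.INTER_CUBIC),cv2.resize(b,(360,360),interpolation=cv2.INTER_CUBIC)]))
```

View pics/n1.png

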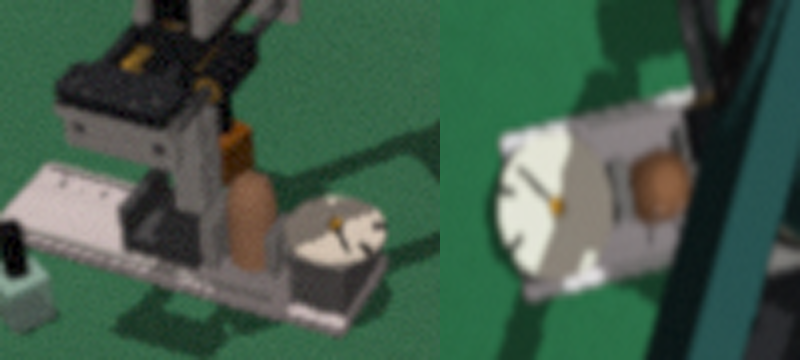

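The top view shows the dial half in shadow, with the needle still at about -59° (rest) and the thumb upright, not yet on the anvil. I'll read the needle by local contrast and continue in small steps.

Create needle.py:
```python
from h import *
o=robot.get_obs()
O=np.array([.5166,-.1874]);w=1.755;R=np.array([[np.cos(w),-np.sin(w)],[np.sin(w),np.cos(w)]])
print('TCP gauge',(R.T@(o['tool_pos'][:2]-O)).round(4),'F',o['wrist_force'].round(1))
for n in('scene','top'):
    s=snap(n);c3=s['color'];g=cv2.cvtColor(c3,cv2.COLOR_BGR2GRAY).astype(np.float32)
    # hub: most yellow pixels near expected dial centre
    e=proj(s,[[*(O+R@[.102,0]),.053]])[0];x,y=e.round().astype(int);b=c3[y-6:y+7,x-6:x+7].astype(float)
    yl=np.clip(b[...,2]-b[...,0]-45,0,None);yy,xx=np.mgrid[y-6:y+7,x-6:x+7];h=np.array([(xx*yl).sum(),(yy*yl).sum()])/yl.sum()
    c=R.T@(plane(s,*h,.054)[:2]-O)
    A=np.arange(-130,131,4)
    def prof(r0,r1):
        v=[]
        for a in np.radians(A):
            q=[[*(O+R@(c+r*np.array([np.cos(a),np.sin(a)]))),.053] for r in np.linspace(r0,r1,6)]
            p=proj(s,q).astype(np.float32);v.append(cv2.remap(g,p[:,:1].copy(),p[:,1:].copy(),cv2.INTER_LINEAR).mean())
        v=np.array(v);m=np.array([max(v[max(0,i-7):i+1].max(),0) if 0 else min(v[max(0,i-6):i+1].max(),v[i:i+7].max()) for i in range(len(v))]);return m-v
    d=prof(.007,.017);k=np.argsort(-d)[:4];r=prof(.022,.026);j=np.argsort(-r)[:6]
    print(n,'hub',h.round(1),c.round(4),'needle',[(int(A[i]),int(d[i])) for i in k],'rim',[(int(A[i]),int(r[i])) for i in j])
```

```bash
python3 needle.py
```

```text
TCP gauge [0.0113 0.0003] F [  2.4 -10.3  -2.7]
scene hub [313.6 150.3] [0.1016 0.0021] needle [(-54, 60), (-50, 56), (-58, 48), (-46, 37)] rim [(18, 68), (22, 61), (-26, 56), (-30, 50), (14, 50), (26, 44)]
top hub [363.6 254.6] [ 0.1025 -0.0007] needle [(-50, 62), (-46, 52), (-54, 50), (-42, 30)] rim [(26, 68), (22, 67), (-26, 56), (-22, 51), (18, 36), (30, 36)]
```

Request:
shift_gripper --ticks '[0,0.001,0,0,0,0,0,0,0,0]'

```text
time: 17.05
tool_pos: [0.5141, -0.1756, 0.0357]
ee_rot: [3.14, 0.01, 1.756]
wrist_force: [2.1, -11.2, -2.3]
width: 0.0001
finger_force: 5.8
```

Request:
shift_gripper --ticks '[0,0.001,0,0,0,0,0,0,0,0]'

```text
time: 17.22
tool_pos: [0.514, -0.1748, 0.0357]
ee_rot: [3.14, 0.011, 1.756]
wrist_force: [2.0, -11.5, -3.5]
width: 0.0005
finger_force: 6.0
```

```bash
python3 needle.py
```

```text
TCP gauge [0.0128 0.0003] F [  2.  -11.5  -3.5]
scene hub [313.5 150.6] [0.1018 0.001 ] needle [(-34, 49), (-30, 48), (-26, 36), (-38, 31)] rim [(-26, 96), (-30, 94), (-22, 72), (-34, 65), (22, 64), (18, 50)]
top hub [363.9 254.8] [ 0.102  -0.0002] needle [(-30, 58), (-34, 57), (-26, 41), (-38, 37)] rim [(-26, 98), (-30, 95), (22, 69), (-22, 60), (-34, 59), (26, 54)]
```

Request:
shift_gripper --ticks '[0,0.001,0,0,0,0,0.001,0,0,0,0,0,0,0,0]'

```text
time: 17.57
tool_pos: [0.5136, -0.1732, 0.0357]
ee_rot: [3.14, 0.011, 1.756]
wrist_force: [2.7, -13.0, -3.8]
width: 0.0001
finger_force: 6.4
```

```bash
python3 needle.py
```

```text
TCP gauge [0.0145 0.0003] F [  2.7 -13.   -3.8]
scene hub [313.2 150.7] [0.1015 0.0006] needle [(-6, 42), (-2, 40), (-10, 37), (-14, 25)] rim [(-22, 92), (-18, 89), (-14, 73), (-26, 64), (22, 55), (26, 42)]
top hub [364.  254.7] [ 0.1017 -0.0003] needle [(-10, 52), (-14, 47), (-6, 37), (-18, 36)] rim [(22, 66), (-22, 55), (-14, 55), (-18, 52), (26, 51), (-10, 50)]
```

Request:
shift_gripper --ticks '[0,0.001,0,0,0,0,0,0,0,0]'

```text
time: 17.83
tool_pos: [0.5135, -0.1724, 0.0357]
ee_rot: [3.14, 0.012, 1.756]
wrist_force: [2.5, -13.3, -4.1]
width: 0.0005
finger_force: 6.6
```

```bash
python3 needle.py
```

```text
TCP gauge [0.0153 0.0003] F [  2.5 -13.3  -4.1]
scene hub [313.3 150.7] [0.1015 0.0006] needle [(2, 34), (-2, 33), (6, 31), (-6, 18)] rim [(22, 36), (-22, 34), (-26, 34), (18, 26), (26, 23), (70, 23)]
top hub [363.9 254.6] [ 0.1019 -0.0005] needle [(-2, 41), (-6, 37), (2, 35), (-10, 22)] rim [(22, 60), (26, 51), (-26, 48), (-22, 44), (18, 37), (74, 30)]
```

Needle midway. Back off within the pocket, rise, then verify.

Request:
shift_gripper --ticks '[0,-0.003,0,0,0,0,-0.005,0,0,0,0,-0.005,0,0,0,0,0,0,0,0,0,0,0,-0.02,0,0,0,0,-0.04,0,0,0,0,-0.04,0,0,-0.04,0,-0.04,0,0,-0.04,0,0,0,0,0,0,0,0,0,0,0,0,0,0,0,0,0,0]'

```text
time: 18.93
tool_pos: [0.5267, -0.2469, 0.1632]
ee_rot: [-3.14, -0.003, 1.757]
wrist_force: [-0.0, -0.8, -0.4]
width: 0.0002
finger_force: 0.0
```

```bash
python3 needle.py
```

Run:
```python
from h import *
a=snap('scene')['color'][105:285,225:490]
cv2.imwrite('pics/end.png',cv2.resize(a,None,fx=3,fy=3,interpolation=cv2.INTER_CUBIC))
```

```text
TCP gauge [-0.0604  0.001 ] F [-0.  -0.8 -0.4]
scene hub [313.2 150.3] [0.1009 0.0018] needle [(-6, 43), (-10, 38), (-2, 34), (-14, 20)] rim [(18, 29), (22, 23), (-26, 18), (14, 18), (-22, 14), (10, 10)]
top hub [363.8 254.6] [ 0.1021 -0.0006] needle [(-2, 46), (-6, 44), (2, 35), (-10, 28)] rim [(22, 62), (26, 56), (-26, 51), (-22, 47), (18, 35), (-30, 28)]
```

View pics/end.png

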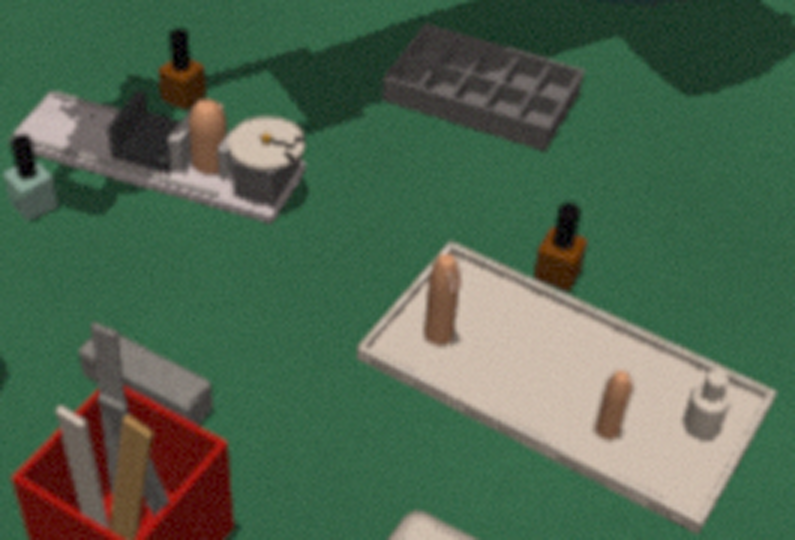

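The thumb is gripped upright at (207,135) with the needle between the marks. Little (613,405), middle (442,300) and glue (707,405) all stand in the tray.

```bash
python3 -c "
from bench import robot
print(robot.close_job())"
```

```text
the job is handed in; nothing more can be done
None
```

I handed the job in at about 19 s of the 72 s allowed, but `close_job()` returned no verdict: the little finger stands upright in the tray, the thumb is gripped upright in the gauge, and the needle reads within about 6° of midway between the marks.

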